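Close the pressure filter: draw its cover down evenly

TASK

Close the pressure filter by tightening its four black hand knobs clockwise in cross order, each knob followed by the one opposite and then the other pair, in two rounds: first give each about an eighth of a turn, then in the second round turn each by feel until it is just snug, so that the cover goes down level and is clamped evenly on its gasket. Do not let the cover cock steeply, do not overtighten any knob, and leave the rack, tub and jar where they are.

Things in the scene. Friction and masses are not known exactly. Their poses are not given: they have to be found in the camera images.
- filter_base: Steel pressure-filter holder fixed to the bench, lower flange 160 mm diameter, its top at 45 mm. Origin under the centre of its foot, z up; a drain spout points along +x. Four studs 60 mm from its axis at +x, +y, -x, -y carry knobs 1, 2, 3, 4: 1 faces 3, 2 faces 4 across the cover. On the flange lies an even black rubber gasket whose thickness varies from start to start and is not measured.
- cover: Loose steel cover under 1 kg, 10 mm thick, with a dome and stub (to 33 mm above its underside) and four forked lugs reaching 74 mm from its axis, one round each stud. Origin at the centre of its underside, z up. Starts about 58 mm above the bench, held up against the washers by hidden spring plungers (2 to 4 N each); meets the gasket after going down 3.4 to 5.8 mm.
- knob1 (a joint): Turn of hand knob 1, rad, growing clockwise from above (tightening); starts within 0.1 of 0; at equal values all knobs are equally high. Goes down 3 mm per rad and stays where left. Turning takes about 0.3 N m of friction; past contact with the gasket a moment about the vertical of 0.003 N m per N of clamping adds to it and also shows, compared with before, when the turning pauses.
- knob1_grip (a point): Grip point of black hand knob 1, on its axis, 3 mm below the top of its grip bar, about 106 mm above the bench at the start. The bar is 44 mm long (along this frame's x), 12 mm thick (along y) and 24 mm high, 21 mm of it below this point; under it is a 24 mm diameter hub, 14 mm high. Pinch the bar across y from above.
- washer1: Steel washer, 26 mm diameter, 3 mm thick, under knob 1; does not turn, goes down with it and presses on the cover's lug. Origin at the centre of its underside, z up. Snug means 20 to 75 N between washer and lug, about 45 N is best (0.13 N m of torque above free turning), built up in about 0.3 rad past contact; more crushes the gasket.
- knob2 (a joint): Turn of hand knob 2, rad, growing clockwise from above (tightening); starts within 0.1 of 0; at equal values all knobs are equally high. Goes down 3 mm per rad and stays where left. Turning takes about 0.3 N m of friction; past contact with the gasket a moment about the vertical of 0.003 N m per N of clamping adds to it and also shows, compared with before, when the turning pauses.
- knob2_grip (a point): Grip point of black hand knob 2, on its axis, 3 mm below the top of its grip bar, about 106 mm above the bench at the start. The bar is 44 mm long (along this frame's x), 12 mm thick (along y) and 24 mm high, 21 mm of it below this point; under it is a 24 mm diameter hub, 14 mm high. Pinch the bar across y from above.
- washer2: Steel washer, 26 mm diameter, 3 mm thick, under knob 2; does not turn, goes down with it and presses on the cover's lug. Origin at the centre of its underside, z up. Snug means 20 to 75 N between washer and lug, about 45 N is best (0.13 N m of torque above free turning), built up in about 0.3 rad past contact; more crushes the gasket.
- knob3 (a joint): Turn of hand knob 3, rad, growing clockwise from above (tightening); starts within 0.1 of 0; at equal values all knobs are equally high. Goes down 3 mm per rad and stays where left. Turning takes about 0.3 N m of friction; past contact with the gasket a moment about the vertical of 0.003 N m per N of clamping adds to it and also shows, compared with before, when the turning pauses.
- knob3_grip (a point): Grip point of black hand knob 3, on its axis, 3 mm below the top of its grip bar, about 106 mm above the bench at the start. The bar is 44 mm long (along this frame's x), 12 mm thick (along y) and 24 mm high, 21 mm of it below this point; under it is a 24 mm diameter hub, 14 mm high. Pinch the bar across y from above.
- washer3: Steel washer, 26 mm diameter, 3 mm thick, under knob 3; does not turn, goes down with it and presses on the cover's lug. Origin at the centre of its underside, z up. Snug means 20 to 75 N between washer and lug, about 45 N is best (0.13 N m of torque above free turning), built up in about 0.3 rad past contact; more crushes the gasket.
- knob4 (a joint): Turn of hand knob 4, rad, growing clockwise from above (tightening); starts within 0.1 of 0; at equal values all knobs are equally high. Goes down 3 mm per rad and stays where left. Turning takes about 0.3 N m of friction; past contact with the gasket a moment about the vertical of 0.003 N m per N of clamping adds to it and also shows, compared with before, when the turning pauses.
- knob4_grip (a point): Grip point of black hand knob 4, on its axis, 3 mm below the top of its grip bar, about 106 mm above the bench at the start. The bar is 44 mm long (along this frame's x), 12 mm thick (along y) and 24 mm high, 21 mm of it below this point; under it is a 24 mm diameter hub, 14 mm high. Pinch the bar across y from above.
- washer4: Steel washer, 26 mm diameter, 3 mm thick, under knob 4; does not turn, goes down with it and presses on the cover's lug. Origin at the centre of its underside, z up. Snug means 20 to 75 N between washer and lug, about 45 N is best (0.13 N m of torque above free turning), built up in about 0.3 rad past contact; more crushes the gasket.
- tube_rack: White test-tube rack, 76 x 150 mm, with capped tubes 100 mm high, standing loose near the filter (bystander). Origin under its centre.
- waste_tub: Yellow open plastic tub, 130 x 100 x 85 mm high, loose (bystander). Origin under its centre.
- reagent_jar: Small amber screw-cap jar, 48 mm diameter, 62 mm high, loose (bystander). Origin under its centre.

How it is judged:
By the outcome, as a careful person would: the job done as asked, in the order asked, and still so for the second after the job is handed in, with the robot touching nothing.
It also fails if it takes over 72 s, if anything falls off the work surface, if the arm or the gripper's body presses on something with over 40 N, if the wrist force passes 120 N, or if a joint passes its speed limit or range.

ROBOT

A 6-joint arm with a two-finger parallel gripper is mounted at the origin on the work surface. World frame = base frame: x ahead of the robot, y to its left, z up, the work surface at z = 0. Lengths are in m, angles in rad, forces in N, time in s.
With the tool pointing down it reaches from about 0.375 to 0.9 m from the base axis. Payload 3.1 kg.
Tool frame: the origin (TCP) lies between the finger pads; the fingertips stand 19 mm ahead of it and the grasp point (between the pads) is the TCP; z points along the fingers, y is the line along which they close (so a half turn about z gives the same grasp; the last joint's range is limited). The gripper opens to 85 mm and grips with 20 to 120 N. Pads are 22 mm wide; open, the fingers measure 114 mm over their backs; the gripper's body (76 mm by 85 mm) begins 54 mm behind the grasp point. The pads swing forward as they close: fully open they stand 13 mm farther back than shut.
Start: joints at [-1.419, 0.527, 1.433, -0, 1.181, -0.178], TCP at [0.202, -0.591, 0.25] pointing down, gripper open.
Joint ranges: [-3.08, 3.08], [-0.75, 2.2], [0.22, 2.44], [-1.43, 4.57], [0, 2.65], [-2.85, 2.85]. Speed limits (rad/s): [2.79, 2.79, 3.14, 3.14, 3.14, 3.14].

INTERFACE

Orientations are given as a unit quaternion [x, y, z, w].
In Python, from rig import bot, viewer, masks_of, tip_of gives the robot as it stands.
- The arm moves only by the tool send_rows, never from a script. Its argument "moves" is a list of rows, each a list of 7 numbers: the closure, from -1 (fully open) to 1 (shut), then the shift along the tool's x, y, z in mm, then the turn, a rotation vector about the tool's x, y, z in degrees. In form: [[grip, x, y, z, rx, ry, rz], ...]. A call has 1 to 8 rows; each row is the pose to reach, as a shift and turn from the pose commanded when the call began, along the tool's axes at that moment; what a row does not reach only later rows make up. A row lasts 1/8 s, in which the tool goes at most 62.5 mm and 10.7 degrees, less where a joint would pass 70% of its speed; a pose out of reach is approached as far as the arm can. A call with a gripper value outside its range is refused whole. The fingers move at their own pace and stop on an object; "grip_force" is the grip in N (left out, the last holds). Time passes only in rows, so rows that repeat a pose let the fingers close. It gives the time, the measured TCP pose, the force, the opening and the grip force at its end, in the units of the state.
- bot.read_state(): the state, without advancing time (a new reading comes with each control period).
- viewer.camera(name): name is "scene" or "top" or "wrist"; returns the picture (384x512x3 uint8, red, green, blue); there is no depth.
- viewer.camera_info(name): a dict with "vfov" (degrees; the focal length in pixels is half the picture's height over the tangent of half this angle, whatever the lens; pixels are square), "cx", "cy" (the principal point, pixels), "camera_from_world" (4x4, takes a point from world to camera coordinates). Camera axes: x right, y down, z forward; pixel columns grow to the right and rows downward; lengths in m; the calibration is good to about 2 mm. The wrist camera is an equidistant fisheye: a pixel r from the principal point sees the ray r / f radians off the axis. A picture is of the moment at which its call begins: read the wrist's pose just before it. camera_info takes no time and is no camera call; for the wrist camera it gives the pose at the moment of the call.
- bot.hand_in(): hands the job in; it is judged then, once.
Trained networks look in the newest picture that a camera, given by its name, has taken for a name from the list of things; names that differ only in an ending like _2 or _b are one class to them, and where a whole thing is asked for, a point or a joint stands for the part that bears it (a point fixed in the world has none). Each returns a list of dicts, best first, with "score" (0 to 1); they miss things now and then, are a little off and sometimes report something else, mostly with a low value. They report only what shows in the picture. A call takes as long as a camera call.
- masks_of(camera, query): "mask" (384x512 bool, what is visible of it) and "uv" ([column, row] in pixels, amid what is visible of it).
- tip_of(camera, query): "uv" ([column, row] in pixels: a listed point, or the origin of a listed thing).
The state is a dict: "time": time; "joint_pos": joint angles; "joint_vel": joint speeds; "effort": joint torques, N m; "tool_pos": TCP position; "ee_rot": TCP orientation; "wrist_force": force on the tool from outside, world axes, zero at the start; "wrist_torque": the same for the moment, N m; "width": finger opening in m; "grip_force": force on a finger pad.
Only numpy, scipy, OpenCV 4.12 (cv2) and the standard library are available. Lean on these libraries where they do the work, as an engineer would, in place of code of your own. Each camera call takes 0.05 s, during which the arm holds its last target. There are 200 camera calls.

## Working session

There is one attempt and no reset: what is moved stays moved. The work goes in short steps, Python scripts to look and compute and a tool call to move; the robot and the scene stay as the last step left them, time stands still between calls to the robot, and variables do not carry over. Pictures are saved under pics/ and viewed, at most 10 in all, crops included, and the job is handed in when it is done.

Besides the shell and the picture viewer there is one more tool, called after "Call:" as name([rows], argument=value, ...), one row to a line, values as JSON. send_rows: Moves the arm, as the interface text tells. Its arguments: {"type":"object","properties":{"moves":{"type":"array"},"grip_force":{"type":"number"}},"required":["moves"]}

```bash
mkdir -p pics; cat > h.py <<'E'
import numpy as np, cv2
from rig import bot, viewer, masks_of, tip_of
from scipy.spatial.transform import Rotation as R
def ray(info,uv):
    f=192/np.tan(np.radians(info['vfov'])/2)
    T=np.linalg.inv(np.array(info['camera_from_world']))
    x,y=(uv[0]-info['cx'])/f,(uv[1]-info['cy'])/f
    if info.get('fish'):
        r=np.hypot(x,y)+1e-12; d=np.array([x/r*np.sin(r),y/r*np.sin(r),np.cos(r)])
    else: d=np.array([x,y,1.])
    return T[:3,3],T[:3,:3]@d
def at_z(info,uv,z):
    o,d=ray(info,uv); return o+d*(z-o[2])/d[2]
E
python3 - <<'E'
from h import *
s=bot.read_state(); print({k:np.round(v,3) for k,v in s.items()})
ims=[]
for c in ['scene','top']:
    im=viewer.camera(c); ims.append(im); i=viewer.camera_info(c); print(c,i['vfov'],np.linalg.inv(i['camera_from_world'])[:3,3].round(3))
    for q,z in [('filter_base',0),('cover',.058),('knob1_grip',.106),('knob2_grip',.106),('knob3_grip',.106),('knob4_grip',.106),('tube_rack',0),('waste_tub',0),('reagent_jar',0)]:
        for r in tip_of(c,q)[:4]: print(c,q,round(r['score'],2),np.round(r['uv'],1),at_z(i,r['uv'],z).round(3)[:2])
    cv2.imwrite(f'pics/{c}.png',im[:,:,::-1])
E
```

```text
{'time': np.float64(0.0), 'joint_pos': array([-1.42 ,  0.528,  1.434,  0.   ,  1.181, -0.178]), 'joint_vel': array([ 0.002,  0.   ,  0.002, -0.001, -0.002,  0.001]), 'effort': array([-1.0000e-03, -4.4236e+01, -1.7802e+01, -0.0000e+00,  8.0000e-03,
        0.0000e+00]), 'tool_pos': array([ 0.202, -0.591,  0.249]), 'ee_rot': array([ 0.986,  0.164,  0.   , -0.001]), 'wrist_force': array([ 0.007, -0.67 ,  0.07 ]), 'wrist_torque': array([-0.025, -0.007,  0.007]), 'grip_force': np.float64(0.0), 'width': np.float64(0.085)}
scene 44.53833923953188 [1.275 0.118 1.04 ]
scene filter_base 0.96 [242.6 199.7] [ 0.535 -0.052]
scene cover 0.74 [265.4 190. ] [0.536 0.011]
scene cover 0.57 [264.3 179.7] [0.502 0.002]
scene cover 0.56 [241.8 194.8] [ 0.562 -0.047]
scene knob1_grip 0.64 [239.5 200.3] [ 0.614 -0.042]
scene knob2_grip 0.67 [264.2 180.9] [0.544 0.008]
scene knob3_grip 0.47 [270.3 259.3] [0.764 0.058]
scene knob3_grip 0.41 [241.8 161.6] [ 0.49 -0.06]
scene knob4_grip 0.47 [215.2 181.7] [ 0.567 -0.114]
scene tube_rack 0.74 [322.5 206.9] [0.523 0.166]
scene waste_tub 0.67 [157.3 210.6] [ 0.61  -0.272]
scene waste_tub 0.38 [214.8 181.3] [ 0.485 -0.141]
scene reagent_jar 0.71 [270.7 256.2] [0.697 0.051]
top 52.24929643882648 [0.517 0.029 1.005]
top cover 0.97 [286.6 221.7] [ 0.549 -0.048]
top knob1_grip 0.42 [281.7 191.6] [ 0.617 -0.033]
top knob2_grip 0.54 [263.4 225. ] [0.54  0.009]
top knob3_grip 0.66 [292.9 246.1] [ 0.492 -0.058]
top knob4_grip 0.53 [313.9 212. ] [ 0.571 -0.107]
top tube_rack 0.87 [202.4 228. ] [0.534 0.163]
top waste_tub 0.94 [371.4 196. ] [ 0.62  -0.272]
top reagent_jar 0.9 [245.9 159.8] [0.711 0.053]
```

```bash
python3 - <<'E'
import cv2,numpy as np
a=cv2.resize(cv2.imread('pics/top.png')[150:290,180:420],None,fx=3.3,fy=3.3,interpolation=2)
cv2.imwrite('pics/top_c.png',a)
E
```

```text
(no output)
```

View pics/top_c.png

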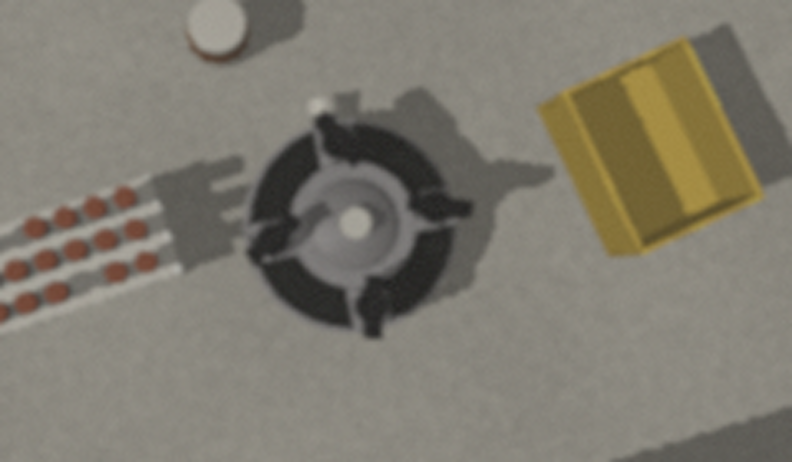

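Call:
send_rows([
  [0,510,-400,-40,0,0,0],
  [0,510,-400,-40,0,0,0],
  [0,510,-400,-40,0,0,0],
  [0,510,-400,-40,0,0,0],
  [0,510,-400,-40,0,0,0],
  [0,510,-400,-40,0,0,0],
  [0,510,-400,-40,0,0,0],
  [0,510,-400,-40,0,0,0],
])

```text
time: 2.0
tool_pos: [0.4753, -0.1711, 0.2816]
ee_rot: [0.986, 0.164, 0.0, 0.0]
wrist_force: [1.3, -0.9, -0.1]
width: 0.0428
grip_force: 0.0
```

```bash
python3 - <<'E'
from h import *
s=bot.read_state(); print({k:np.round(v,3) for k,v in s.items()})
i=viewer.camera_info('wrist'); print(i['vfov'],i['cx'],i['cy'])
Ti=np.linalg.inv(i['camera_from_world']);Rt=R.from_quat(s['ee_rot']).as_matrix()
print((Rt.T@(Ti[:3,3]-s['tool_pos'])).round(3),(Rt.T@Ti[:3,:3]).round(2), Rt.round(3))
E
```

```text
{'time': np.float64(2.0), 'joint_pos': array([-0.567,  0.326,  1.691, -0.   ,  1.123,  0.674]), 'joint_vel': array([ 1.022e+00,  8.600e-02, -2.470e-01, -1.000e-03,  1.440e-01,
        1.013e+00]), 'effort': array([-3.3740e+00, -3.5400e+01, -1.5325e+01,  2.9000e-02,  1.4400e-01,
       -6.7500e-01]), 'tool_pos': array([ 0.475, -0.171,  0.282]), 'ee_rot': array([0.986, 0.164, 0.   , 0.   ]), 'wrist_force': array([ 1.341, -0.909, -0.106]), 'wrist_torque': array([-0.002, -0.02 , -0.033]), 'grip_force': np.float64(0.0), 'width': np.float64(0.043)}
65.70646984690485 256.7090858389287 193.49454377312327
[ 0.067 -0.001 -0.124] [[-0.   -0.96 -0.27]
 [ 1.   -0.   -0.  ]
 [ 0.   -0.27  0.96]] [[ 0.946  0.324  0.001]
 [ 0.324 -0.946 -0.001]
 [ 0.001  0.001 -1.   ]]
```

Call:
send_rows([
  [0,110,-87,0,0,0,0],
  [0,110,-87,0,0,0,0],
  [0,110,-87,0,0,0,0],
  [0,110,-87,0,0,0,0],
])

```text
time: 2.5
tool_pos: [0.5502, -0.0542, 0.2809]
ee_rot: [0.986, 0.165, -0.0, 0.0]
wrist_force: [0.1, -0.6, 0.2]
width: 0.0426
grip_force: 0.0
```

```bash
cat >> h.py <<'E'
def look(name):
    s=bot.read_state(); i=viewer.camera_info('wrist'); i['fish']=1
    im=viewer.camera('wrist'); cv2.imwrite(f'pics/{name}.png',im[:,:,::-1]); return s,i,im
def ortho(i,im,c,z,half=.1,n=600):
    # world rectified view at height z: column=+x, row=-y
    g=np.linspace(-half,half,n); X,Y=np.meshgrid(c[0]+g,c[1]-g)
    P=np.stack([X,Y,np.full_like(X,z),np.ones_like(X)],-1)@np.array(i['camera_from_world']).T
    f=192/np.tan(np.radians(i['vfov'])/2); rr=np.hypot(P[...,0],P[...,1])+1e-12; th=np.arctan2(rr,P[...,2])
    u=i['cx']+f*th*P[...,0]/rr; v=i['cy']+f*th*P[...,1]/rr
    return cv2.remap(im,u.astype(np.float32),v.astype(np.float32),1)
E
python3 - <<'E'
from h import *
s,i,im=look('w1'); print(s['time'],s['tool_pos'],s['joint_vel'].round(2),s['wrist_force'])
for k in range(1,5):
    for r in tip_of('wrist',f'knob{k}_grip')[:2]: print(k,round(r['score'],2),np.round(r['uv'],1),at_z(i,r['uv'],.106).round(4)[:2])
    for r in masks_of('wrist',f'knob{k}_grip')[:1]:
        m=r['mask']; print('mask',round(r['score'],2),m.sum(),np.round(r['uv']))
for q,z in (('cover',.058),('filter_base',0.0)):
    for r in tip_of('wrist',q)[:1]: print(q,round(r['score'],2),at_z(i,r['uv'],z).round(4)[:2])
o=ortho(i,im,(.555,-.047),.109); cv2.imwrite('pics/o1.png',o[:,:,::-1])
E
```

```text
2.5 [ 0.55016541 -0.05421796  0.28094674] [-0.05 -0.01  0.02 -0.01  0.   -0.01] [ 0.05537848 -0.5529271   0.2292503 ]
1 0.83 [258.2 110.7] [ 0.6139 -0.0329]
mask 0.81 657 [259. 113.]
2 0.62 [198.5 161.9] [0.5451 0.0084]
2 0.23 [203.3 156.3] [0.5523 0.0053]
mask 0.59 646 [199. 159.]
mask 0.56 650 [244. 220.]
4 0.83 [310.1 175.4] [ 0.5692 -0.1055]
mask 0.78 688 [308. 173.]
cover 0.65 [ 0.6173 -0.2371]
```

View pics/o1.png

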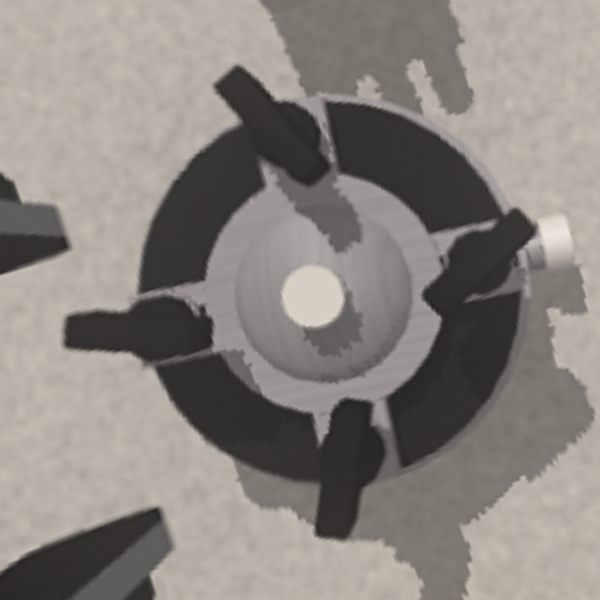

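Call:
send_rows([
  [0.2,34,1,50,0,0,-10],
  [0.2,67,2,100,0,0,-20],
  [0.2,67,2,100,0,0,-26],
  [0.2,67,2,100,0,0,-26],
])

```text
time: 3.55
tool_pos: [0.614, -0.0348, 0.1797]
ee_rot: [0.924, 0.381, -0.001, -0.001]
wrist_force: [0.0, 0.5, 0.6]
width: 0.0343
grip_force: 0.0
```

```bash
cat >> h.py <<'E'
def go(s,p,yaw):
    Rt=R.from_quat(s['ee_rot']).as_matrix(); y0=np.degrees(np.arctan2(Rt[1,0],Rt[0,0]))
    d=(Rt.T@(np.array(p)-s['tool_pos'])*1000).round(1); print('at',s['tool_pos'].round(4),'yaw',y0.round(1),'tilt',Rt[:,2].round(4),'move',d,'rz',round(-(yaw-y0),1))
E
python3 - <<'E'
from h import *
s,i,im=look('w2'); print(s['time'],s['tool_pos'],s['joint_vel'].round(2),s['wrist_torque'])
for k in range(1,5):
    for r in tip_of('wrist',f'knob{k}_grip')[:2]: print(k,round(r['score'],2),np.round(r['uv'],1),at_z(i,r['uv'],.106).round(4)[:2])
T=np.linalg.inv(i['camera_from_world']);print(T[:3,3])
for q,z in (('washer1',.068),):
    for r in tip_of('wrist',q)[:1]: print(q,round(r['score'],2),at_z(i,r['uv'],z).round(4)[:2])
o=ortho(i,im,(.6146,-.034),.109,.05); cv2.imwrite('pics/o2.png',o[:,:,::-1])
E
```

```text
3.55 [ 0.61403106 -0.03482434  0.17973927] [-0.01 -0.05 -0.01 -0.    0.    0.03] [-0.03306775  0.00479647  0.02693603]
1 0.83 [259.6 208.3] [ 0.6143 -0.0346]
2 0.63 [149.3 230.6] [0.5425 0.0115]
4 0.88 [278.2 305.8] [ 0.565  -0.1056]
[0.66090766 0.01391881 0.30370831]
washer1 0.83 [ 0.5681 -0.1031]
```

View pics/o2.png

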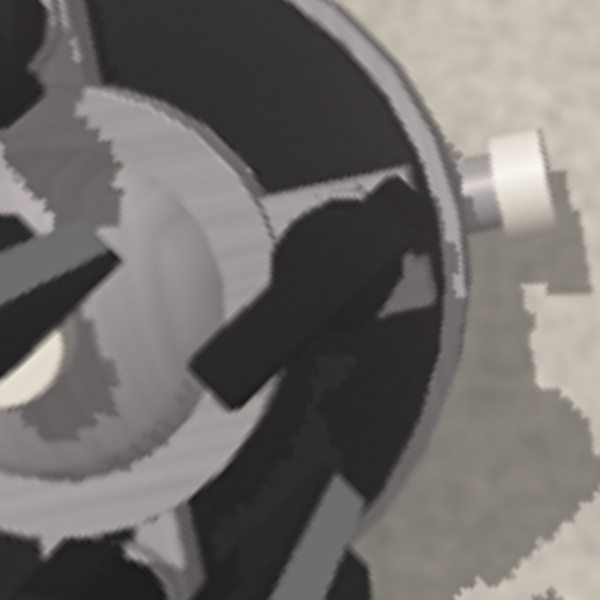

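Call:
send_rows([
  [0.2,0,0,37,0,0,1],
  [0.2,0,0,73,0,0,1],
  [0.2,0,0,73,0,0,1],
  [1,0,0,73,0,0,1],
  [1,0,0,73,0,0,1],
  [1,0,0,73,0,0,1],
], grip_force=70)

```text
time: 4.6
tool_pos: [0.6158, -0.0358, 0.11]
ee_rot: [0.928, 0.373, 0.002, 0.002]
wrist_force: [1.0, -2.5, 3.1]
width: 0.0103
grip_force: 70.5
```

```bash
cat > st.py <<'E'
from h import *
s=bot.read_state();Rt=R.from_quat(s['ee_rot']).as_matrix();print(round(s['time'],2),'p',s['tool_pos'].round(4),'yaw',np.degrees(np.arctan2(Rt[1,0],Rt[0,0])).round(2),'F',s['wrist_force'].round(2),'T',s['wrist_torque'].round(3),'w',round(s['width'],4),'g',round(s['grip_force'],1),'q',s['joint_pos'].round(3),'tau6',s['effort'][5].round(3),'Ftool',(Rt.T@s['wrist_force']).round(1))
E
python3 st.py
```

```text
4.6 p [ 0.6158 -0.0358  0.11  ] yaw 43.85 F [ 0.98 -2.54  3.07] T [-0.37  -0.028 -0.259] w 0.0103 g 70.5 q [-0.239  0.696  1.568 -0.     0.874  0.567] tau6 -0.268 Ftool [-1.   2.5 -3.1]
```

Call:
send_rows([
  [1,0,1,0.4,0,0,8],
  [1,0,1,0.8,0,0,16],
  [1,0,1,1.2,0,0,24],
  [1,0,1,1.6,0,0,32],
  [1,0,1,2.0,0,0,40],
  [1,0,1,2.4,0,0,47],
  [1,0,1,2.4,0,0,47],
])

```text
time: 5.48
tool_pos: [0.6155, -0.0345, 0.1076]
ee_rot: [1.0, -0.027, 0.001, -0.001]
wrist_force: [-1.1, 2.1, 6.0]
width: 0.0104
grip_force: 70.8
```

```bash
python3 st.py
```

```text
5.47 p [ 0.6155 -0.0345  0.1076] yaw -3.11 F [-1.13  2.11  5.97] T [0.563 0.102 0.02 ] w 0.0104 g 70.8 q [-0.238  0.699  1.568  0.002  0.872  1.386] tau6 0.156 Ftool [-1.2 -2.1 -6. ]
```

Call:
send_rows([
  [0.2,0,0,0,0,0,0],
  [0.2,0,0,0,0,0,0],
  [0.2,0,0,-38,0,0,0],
  [0.2,-30,8,-76,0,0,0],
  [0.2,-75,20,-76,0,0,0],
  [0.2,-117,31,-76,0,0,0],
  [0.2,-117,31,-76,0,0,0],
])

```text
time: 6.35
tool_pos: [0.4924, -0.0599, 0.1815]
ee_rot: [1.0, -0.028, -0.002, -0.001]
wrist_force: [1.2, 0.1, 0.2]
width: 0.0344
grip_force: 0.0
```

```bash
cat > lk.py <<'E'
import sys
from h import *
exec(open('st.py').read().split('\n',1)[1])
n=sys.argv[1]; c=(float(sys.argv[2]),float(sys.argv[3])); z=float(sys.argv[4])
s,i,im=look('w'+n)
for k in range(1,5):
    for r in tip_of('wrist',f'knob{k}_grip')[:2]: print(k,round(r['score'],2),at_z(i,r['uv'],z).round(4)[:2])
o=ortho(i,im,c,z+.003,.05); cv2.imwrite(f'pics/o{n}.png',o[:,:,::-1])
# bar angle: darkest-edge voting near centre
g=cv2.cvtColor(o,cv2.COLOR_RGB2GRAY); ln=cv2.createLineSegmentDetector().detect(g)[0][:,0]
for l in ln:
    L=np.hypot(l[2]-l[0],l[3]-l[1]); m=((l[0]+l[2])/2-300,(l[1]+l[3])/2-300)
    if L>60 and np.hypot(*m)<170: print('seg len%.0f ang%.1f mid %s'%(L,np.degrees(np.arctan2(-(l[3]-l[1]),l[2]-l[0]))%180,np.round(m)))
E
python3 lk.py 3 .4965 -.0593 .106
```

```text
6.35 p [ 0.4924 -0.0599  0.1815] yaw -3.19 F [1.18 0.08 0.17] T [ 0.008 -0.014  0.001] w 0.0344 g 0.0 q [-0.347  0.461  1.818 -0.     0.867  1.28 ] tau6 -0.056 Ftool [ 1.2 -0.2 -0.2]
1 0.98 [ 0.6137 -0.0332]
1 0.56 [0.5432 0.0103]
2 0.71 [0.5445 0.0107]
3 0.62 [ 0.4963 -0.0601]
4 0.74 [ 0.5684 -0.1054]
seg len101 ang177.3 mid [-61.  30.]
seg len90 ang73.9 mid [  23. -156.]
seg len114 ang177.1 mid [-58. -41.]
seg len111 ang11.5 mid [90. 69.]
```

View pics/o3.png

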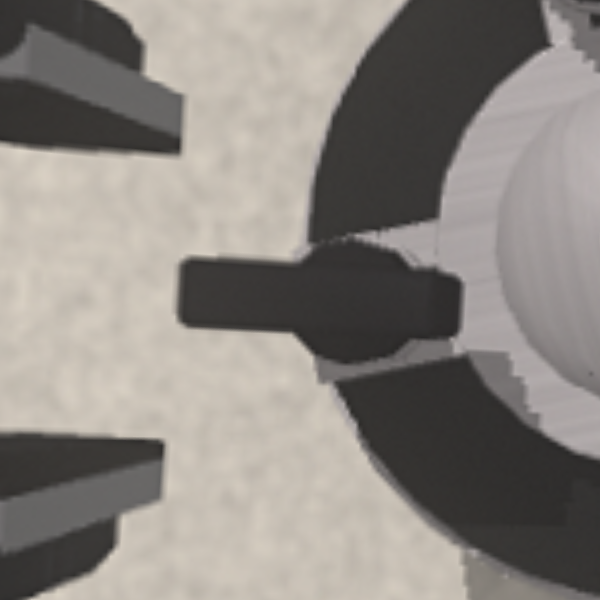

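Call:
send_rows([
  [0.2,0.8,-1.2,37,0,0,0],
  [0.2,0.8,-1.2,74,0,0,0],
  [0.2,0.8,-1.2,74,0,0,0],
  [1,0.8,-1.2,74,0,0,0],
  [1,0.8,-1.2,74,0,0,0],
  [1,0.8,-1.2,74,0,0,0],
])

```text
time: 7.35
tool_pos: [0.4984, -0.0591, 0.1088]
ee_rot: [1.0, -0.027, 0.002, 0.0]
wrist_force: [1.3, 2.4, 1.0]
width: 0.0105
grip_force: 69.5
```

```bash
python3 st.py
```

```text
7.35 p [ 0.4984 -0.0591  0.1088] yaw -3.12 F [1.31 2.37 0.98] T [ 0.508 -0.343  0.111] w 0.0105 g 69.5 q [-3.410e-01  5.930e-01  1.862e+00  1.000e-03  6.830e-01  1.283e+00] tau6 0.025 Ftool [ 1.2 -2.4 -1. ]
```

Call:
send_rows([
  [1,0,0,0.4,0,0,8],
  [1,0,0,0.8,0,0,16],
  [1,0,0,1.2,0,0,24],
  [1,0,0,1.6,0,0,32],
  [1,0,0,2.0,0,0,40],
  [1,0,0,2.4,0,0,47],
  [1,0,0,2.4,0,0,47],
])

```text
time: 8.22
tool_pos: [0.4987, -0.0581, 0.1064]
ee_rot: [0.906, -0.424, 0.002, -0.001]
wrist_force: [3.9, 7.1, 0.8]
width: 0.0106
grip_force: 69.6
```

```bash
python3 st.py
```

```text
8.22 p [ 0.4987 -0.0581  0.1064] yaw -50.19 F [3.87 7.11 0.75] T [ 1.218 -0.608  0.091] w 0.0106 g 69.6 q [-0.34   0.598  1.864  0.004  0.677  2.104] tau6 0.182 Ftool [-3.  -7.5 -0.7]
```

Call:
send_rows([
  [0.2,0,0,0,0,0,0],
  [0.2,0,0,0,0,0,0],
  [0.2,0,0,-40,0,0,0],
  [0.2,-6,-20,-76,0,0,-10],
  [0.2,-12,-40,-76,0,0,-20],
  [0.2,-18,-60,-76,0,0,-30],
  [0.2,-24,-80,-76,0,0,-40],
  [0.2,-24,-80,-76,0,0,-50],
])

```text
time: 9.22
tool_pos: [0.5438, 0.0112, 0.1816]
ee_rot: [1.0, 0.003, 0.0, 0.0]
wrist_force: [-0.4, 0.5, 0.7]
width: 0.0343
grip_force: 0.0
```

Call:
send_rows([
  [0.2,0,0,0,0,0,-10],
  [0.2,0,0,0,0,0,-20],
  [0.2,0,0,0,0,0,-30],
  [0.2,0,0,0,0,0,-40],
  [0.2,0,0,0,0,0,-50],
  [0.2,0,0,0,0,0,-60],
  [0.2,0,0,0,0,0,-70],
  [0.2,0,0,0,0,0,-80],
])

```text
time: 10.22
tool_pos: [0.5429, 0.0101, 0.1814]
ee_rot: [0.765, 0.644, -0.0, 0.0]
wrist_force: [-0.3, -0.0, 0.2]
width: 0.0342
grip_force: 0.0
```

Call:
send_rows([
  [0.2,0,0,0,0,0,-10],
  [0.2,0,0,0,0,0,-20],
  [0.2,0,0,0,0,0,-30],
  [0.2,0,0,0,0,0,-40],
  [0.2,0,0,0,0,0,-49],
  [0.2,0,0,0,0,0,-49],
])

```text
time: 10.98
tool_pos: [0.543, 0.0101, 0.1814]
ee_rot: [0.432, 0.902, -0.0, -0.0]
wrist_force: [-0.4, 0.4, -0.5]
width: 0.0337
grip_force: 0.0
```

```bash
python3 lk.py 4 .5435 .011 .106
```

```text
10.97 p [0.543  0.0101 0.1814] yaw 128.77 F [-0.35  0.37 -0.52] T [ 0.047 -0.009  0.027] w 0.0337 g 0.0 q [-1.870e-01  5.130e-01  1.707e+00 -1.000e-03  9.220e-01 -8.630e-01] tau6 -0.26 Ftool [ 0.5 -0.   0.5]
1 0.56 [ 0.6131 -0.0379]
2 0.74 [0.5436 0.0133]
3 0.66 [ 0.4981 -0.0578]
3 0.26 [ 0.5433 -0.0238]
seg len87 ang131.6 mid [82. 31.]
seg len72 ang163.7 mid [  85. -143.]
seg len65 ang5.6 mid [ -38. -156.]
seg len61 ang141.4 mid [143.  44.]
seg len151 ang101.8 mid [-118.  -49.]
seg len61 ang39.6 mid [86. 91.]
seg len118 ang131.5 mid [18. 67.]
seg len67 ang38.8 mid [-130.   51.]
```

View pics/o4.png

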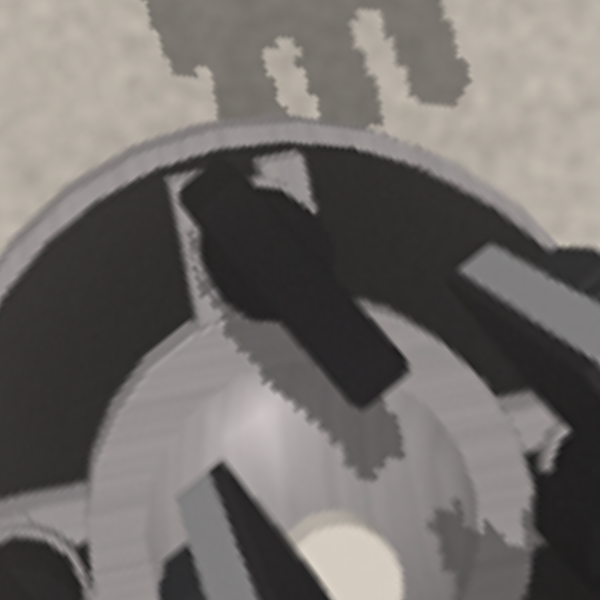

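Call:
send_rows([
  [0.2,1.3,1.4,37,0,0,-2.7],
  [0.2,1.3,1.4,74,0,0,-2.7],
  [0.2,1.3,1.4,74,0,0,-2.7],
  [1,1.3,1.4,74,0,0,-2.7],
  [1,1.3,1.4,74,0,0,-2.7],
  [1,1.3,1.4,74,0,0,-2.7],
])

```text
time: 11.98
tool_pos: [0.5451, 0.013, 0.1087]
ee_rot: [0.41, 0.912, 0.001, 0.002]
wrist_force: [2.9, 5.0, -2.3]
width: 0.0107
grip_force: 70.2
```

```bash
python3 st.py
```

```text
11.97 p [0.5451 0.013  0.1087] yaw 131.53 F [ 2.9   4.99 -2.33] T [ 0.723 -0.371 -0.084] w 0.0107 g 70.2 q [-0.182  0.63   1.754  0.002  0.753 -0.908] tau6 -0.133 Ftool [1.8 5.5 2.3]
```

Call:
send_rows([
  [1,0,0,0.4,0,0,8],
  [1,0,0,0.8,0,0,16],
  [1,0,0,1.2,0,0,24],
  [1,0,0,1.6,0,0,32],
  [1,0,0,2.0,0,0,40],
  [1,0,0,2.4,0,0,47],
  [1,0,0,2.4,0,0,47],
])

```text
time: 12.85
tool_pos: [0.5463, 0.0135, 0.1063]
ee_rot: [0.74, 0.673, 0.003, 0.002]
wrist_force: [5.2, 6.3, -2.4]
width: 0.0103
grip_force: 69.9
```

```bash
python3 st.py
```

```text
12.85 p [0.5463 0.0135 0.1063] yaw 84.54 F [ 5.23  6.34 -2.36] T [ 1.088 -0.666  0.096] w 0.0103 g 69.9 q [-0.181  0.634  1.754  0.003  0.746 -0.088] tau6 0.188 Ftool [6.8 4.6 2.4]
```

Call:
send_rows([
  [0.2,0,0,0,0,0,0],
  [0.2,0,0,0,0,0,0],
  [0.2,0,0,-40,0,0,0],
  [0.2,-30,10,-76,0,0,5],
  [0.2,-75,24,-76,0,0,5],
  [0.2,-115,36,-76,0,0,5],
  [0.2,-115,36,-76,0,0,5],
])

```text
time: 13.72
tool_pos: [0.5691, -0.109, 0.1815]
ee_rot: [0.77, 0.639, 0.0, 0.001]
wrist_force: [0.0, -0.6, 0.3]
width: 0.0343
grip_force: 0.0
```

```bash
python3 lk.py 5 .5683 -.1058 .106
```

```text
13.72 p [ 0.5691 -0.109   0.1815] yaw 79.36 F [ 0.04 -0.62  0.3 ] T [ 0.047 -0.008 -0.044] w 0.0343 g 0.0 q [-3.810e-01  5.540e-01  1.617e+00 -1.000e-03  9.690e-01 -1.950e-01] tau6 -0.084 Ftool [-0.6  0.2 -0.3]
1 0.58 [ 0.6141 -0.0336]
2 0.97 [0.547  0.0107]
3 0.7 [ 0.4963 -0.0589]
3 0.58 [0.6607 0.02  ]
4 0.56 [ 0.5669 -0.1056]
seg len72 ang82.0 mid [29. 46.]
seg len123 ang82.5 mid [-45.  60.]
seg len85 ang101.7 mid [  72. -124.]
seg len65 ang172.6 mid [-91. -11.]
seg len74 ang162.5 mid [-156.  -26.]
```

Call:
send_rows([
  [0.2,0,0,37,0,0,-2.9],
  [0.2,0,0,74,0,0,-2.9],
  [0.2,0,0,74,0,0,-2.9],
  [1,0,0,74,0,0,-2.9],
  [1,0,0,74,0,0,-2.9],
  [1,0,0,74,0,0,-2.9],
])

```text
time: 14.72
tool_pos: [0.5706, -0.1054, 0.1084]
ee_rot: [0.752, 0.659, 0.002, 0.002]
wrist_force: [5.5, 1.8, -2.0]
width: 0.0106
grip_force: 70.4
```

```bash
python3 st.py
```

```text
14.72 p [ 0.5706 -0.1054  0.1084] yaw 82.45 F [ 5.46  1.82 -2.03] T [ 0.441 -0.702 -0.143] w 0.0106 g 70.4 q [-0.376  0.662  1.665  0.002  0.809 -0.245] tau6 -0.126 Ftool [2.5 5.2 2.1]
```

Call:
send_rows([
  [1,0,0,0.4,0,0,8],
  [1,0,0,0.8,0,0,16],
  [1,0,0,1.2,0,0,24],
  [1,0,0,1.6,0,0,32],
  [1,0,0,2.0,0,0,40],
  [1,0,0,2.4,0,0,47],
  [1,0,0,2.4,0,0,47],
])

```text
time: 15.6
tool_pos: [0.5708, -0.1054, 0.106]
ee_rot: [0.952, 0.305, 0.003, 0.001]
wrist_force: [5.5, 2.1, -2.6]
width: 0.0103
grip_force: 70.3
```

```bash
python3 st.py
```

```text
15.6 p [ 0.5708 -0.1054  0.106 ] yaw 35.47 F [ 5.48  2.07 -2.64] T [ 0.459 -0.741  0.042] w 0.0103 g 70.3 q [-0.376  0.666  1.666  0.002  0.804  0.575] tau6 0.168 Ftool [5.7 1.5 2.7]
```

Call:
send_rows([
  [0.2,0,0,0,0,0,0],
  [0.2,0,0,0,0,0,0],
  [0.2,0,0,-40,0,0,0],
  [0.2,20,-8,-76,0,0,-10],
  [0.2,40,-15,-76,0,0,-20],
  [0.2,60,-23,-76,0,0,-30],
  [0.2,80,-31,-76,0,0,-40],
  [0.2,80,-31,-76,0,0,-50],
])

```text
time: 16.6
tool_pos: [0.6156, -0.0326, 0.1808]
ee_rot: [0.732, 0.682, -0.0, -0.0]
wrist_force: [0.1, -0.8, 0.3]
width: 0.0342
grip_force: 0.0
```

Call:
send_rows([
  [0.2,0,0,0,0,0,-10],
  [0.2,0,0,0,0,0,-20],
  [0.2,0,0,0,0,0,-30],
  [0.2,0,0,0,0,0,-40],
  [0.2,0,0,0,0,0,-50],
  [0.2,0,0,0,0,0,-60],
  [0.2,0,0,0,0,0,-70],
  [0.2,0,0,0,0,0,-80],
])

```text
time: 17.6
tool_pos: [0.6148, -0.0339, 0.1807]
ee_rot: [0.123, 0.992, -0.0, -0.001]
wrist_force: [0.3, 0.4, 0.0]
width: 0.0339
grip_force: 0.0
```

Call:
send_rows([
  [0.2,0,0,10,0,0,-10],
  [0.2,0,0,10,0,0,-11.5],
  [0.2,0,0,10,0,0,-11.5],
])

```text
time: 17.98
tool_pos: [0.6154, -0.0338, 0.1708]
ee_rot: [0.027, 1.0, -0.0, -0.0]
wrist_force: [0.3, 0.0, -0.3]
width: 0.0339
grip_force: 0.0
```

```bash
python3 lk.py 6 .6155 -.0345 .1035
```

```text
17.98 p [ 0.6154 -0.0338  0.1708] yaw 176.88 F [ 0.32  0.01 -0.31] T [-0.037  0.024  0.03 ] w 0.0339 g 0.0 q [-0.236  0.612  1.528 -0.     1.002 -1.752] tau6 -0.04 Ftool [-0.3  0.   0.3]
1 0.93 [ 0.6144 -0.0365]
2 0.61 [0.5443 0.0135]
3 0.89 [ 0.498  -0.0582]
3 0.7 [ 0.5529 -0.0446]
4 0.57 [ 0.5691 -0.1059]
seg len122 ang177.1 mid [ 58. -32.]
seg len83 ang121.7 mid [ -71. -135.]
seg len61 ang85.8 mid [124.   9.]
seg len65 ang80.4 mid [-22. 115.]
seg len133 ang11.5 mid [-108.  -70.]
seg len118 ang177.1 mid [56. 40.]
seg len67 ang10.8 mid [-111.   72.]
```

Call:
send_rows([
  [0.2,0,-0.8,35,0,0,0],
  [0.2,0,-0.8,67,0,0,0],
  [0.2,0,-0.8,67,0,0,0],
  [1,0,-0.8,67,0,0,0],
  [1,0,-0.8,67,0,0,0],
  [1,0,-0.8,67,0,0,0],
])

```text
time: 18.98
tool_pos: [0.6165, -0.0346, 0.105]
ee_rot: [0.026, 1.0, -0.0, 0.001]
wrist_force: [0.2, 0.2, 2.7]
width: 0.0106
grip_force: 69.9
```

```bash
python3 st.py
```

```text
18.98 p [ 0.6165 -0.0346  0.105 ] yaw 176.98 F [0.18 0.21 2.68] T [ 0.165 -0.026 -0.123] w 0.0106 g 69.9 q [-0.237  0.704  1.567  0.     0.868 -1.755] tau6 -0.074 Ftool [-0.2  0.2 -2.7]
```

Call:
send_rows([
  [1,0,0,0.25,0,0,5],
  [1,0,0,0.5,0,0,10],
  [1,0,0,0.75,0,0,15],
])

```text
time: 19.35
tool_pos: [0.6166, -0.0344, 0.1042]
ee_rot: [0.157, 0.988, -0.0, 0.001]
wrist_force: [0.2, 1.7, 3.1]
width: 0.0103
grip_force: 70.2
```

```bash
python3 st.py
```

```text
19.35 p [ 0.6166 -0.0344  0.1042] yaw 161.92 F [0.22 1.67 3.09] T [ 0.239 -0.073  0.318] w 0.0103 g 70.2 q [-0.237  0.705  1.567  0.     0.866 -1.492] tau6 -0.155 Ftool [ 0.3  1.7 -3.1]
```

Call:
send_rows([
  [1,0,0,0,0,0,0],
  [1,0,0,0,0,0,0],
])

```text
time: 19.6
tool_pos: [0.6166, -0.0344, 0.1042]
ee_rot: [0.156, 0.988, 0.0, 0.001]
wrist_force: [-0.4, 1.6, 6.2]
width: 0.0104
grip_force: 70.6
```

```bash
python3 st.py
```

```text
19.6 p [ 0.6166 -0.0344  0.1042] yaw 162.07 F [-0.43  1.64  6.16] T [ 0.295 -0.001  0.095] w 0.0104 g 70.6 q [-2.370e-01  7.050e-01  1.567e+00  1.000e-03  8.660e-01 -1.495e+00] tau6 0.072 Ftool [ 0.9  1.4 -6.2]
```

Call:
send_rows([
  [1,0,0,0.25,0,0,5],
  [1,0,0,0.5,0,0,10],
])

```text
time: 19.85
tool_pos: [0.6167, -0.0343, 0.1037]
ee_rot: [0.242, 0.97, 0.0, 0.001]
wrist_force: [0.3, 1.9, 6.1]
width: 0.0107
grip_force: 70.8
```

```bash
python3 st.py
```

```text
19.85 p [ 0.6167 -0.0343  0.1037] yaw 151.97 F [0.25 1.9  6.11] T [ 0.445 -0.053  0.25 ] w 0.0107 g 70.8 q [-2.360e-01  7.060e-01  1.567e+00  1.000e-03  8.650e-01 -1.318e+00] tau6 -0.143 Ftool [ 0.7  1.8 -6.1]
```

Call:
send_rows([
  [1,0,0,0.25,0,0,5],
  [1,0,0,0.5,0,0,10],
])

```text
time: 20.1
tool_pos: [0.6167, -0.0342, 0.1035]
ee_rot: [0.326, 0.945, 0.0, 0.002]
wrist_force: [-0.3, 2.4, 7.8]
width: 0.0102
grip_force: 71.0
```

```bash
python3 st.py
```

```text
20.1 p [ 0.6167 -0.0342  0.1035] yaw 141.99 F [-0.33  2.39  7.79] T [ 0.508 -0.02   0.459] w 0.0102 g 71.0 q [-2.360e-01  7.060e-01  1.567e+00  1.000e-03  8.650e-01 -1.144e+00] tau6 -0.065 Ftool [ 1.7  1.7 -7.8]
```

Call:
send_rows([
  [1,0,0,0.25,0,0,5],
  [1,0,0,0.5,0,0,10],
])

```text
time: 20.35
tool_pos: [0.6168, -0.034, 0.1032]
ee_rot: [0.407, 0.914, 0.001, 0.002]
wrist_force: [0.2, 4.2, 10.0]
width: 0.0105
grip_force: 71.2
```

```bash
python3 st.py
```

```text
20.35 p [ 0.6168 -0.034   0.1032] yaw 132.01 F [ 0.23  4.21 10.03] T [0.58  0.017 0.473] w 0.0105 g 71.2 q [-2.360e-01  7.070e-01  1.568e+00  1.000e-03  8.640e-01 -9.700e-01] tau6 0.01 Ftool [  3.   3. -10.]
```

Call:
send_rows([
  [1,0,0,0,0,0,0],
  [1,0,0,0,0,0,0],
])

```text
time: 20.6
tool_pos: [0.6168, -0.034, 0.1032]
ee_rot: [0.406, 0.914, 0.001, 0.002]
wrist_force: [0.5, 3.5, 8.7]
width: 0.0104
grip_force: 71.1
```

```bash
python3 st.py;python3 - <<'E'
from h import *
for _ in range(4): viewer.camera('top'); s=bot.read_state(); print(s['time'],s['wrist_torque'].round(3),s['effort'][5].round(3))
E
```

```text
20.6 p [ 0.6168 -0.034   0.1032] yaw 132.11 F [0.45 3.5  8.67] T [0.553 0.008 0.268] w 0.0104 g 71.1 q [-2.360e-01  7.070e-01  1.568e+00  1.000e-03  8.640e-01 -9.720e-01] tau6 0.245 Ftool [ 2.3  2.7 -8.7]
20.65 [0.564 0.049 0.271] 0.245
20.7 [ 0.537 -0.011  0.235] 0.245
20.75 [0.53  0.001 0.29 ] 0.245
20.8 [0.538 0.038 0.257] 0.245
```

Call:
send_rows([
  [0.2,0,0,0,0,0,0],
  [0.2,0,0,0,0,0,0],
  [0.2,0,0,-40,0,0,0],
  [0.2,15,-25,-76,0,0,2.3],
  [0.2,38,-64,-76,0,0,2.3],
  [0.2,61,-103,-76,0,0,2.3],
  [0.2,61,-103,-76,0,0,2.3],
])

```text
time: 21.68
tool_pos: [0.4937, -0.0578, 0.1767]
ee_rot: [0.426, 0.905, -0.0, -0.003]
wrist_force: [0.6, -0.2, 0.5]
width: 0.0343
grip_force: 0.0
```

```bash
python3 lk.py 7 .4984 -.0582 .1035
```

```text
21.68 p [ 0.4937 -0.0578  0.1767] yaw 129.61 F [ 0.63 -0.18  0.46] T [ 0.017 -0.075  0.036] w 0.0343 g 0.0 q [-0.341  0.471  1.819 -0.     0.858 -1.032] tau6 -0.054 Ftool [-0.5  0.4 -0.5]
1 0.94 [ 0.6153 -0.0362]
1 0.57 [ 0.5859 -0.0277]
2 0.97 [0.5456 0.0124]
2 0.67 [0.5025 0.1025]
3 0.92 [ 0.4969 -0.0613]
4 0.65 [ 0.5653 -0.1058]
seg len98 ang130.4 mid [69. 38.]
seg len60 ang149.3 mid [121.  82.]
seg len71 ang130.8 mid [137.  -3.]
seg len67 ang103.8 mid [-143.  -51.]
seg len76 ang11.5 mid [ -38. -138.]
```

Call:
send_rows([
  [0.2,0,-1,37,0,0,-0.5],
  [0.2,0,-1,73,0,0,-0.5],
  [0.2,0,-1,73,0,0,-0.5],
  [1,0,-1,73,0,0,-0.5],
  [1,0,-1,73,0,0,-0.5],
  [1,0,-1,73,0,0,-0.5],
])

```text
time: 22.68
tool_pos: [0.4991, -0.0585, 0.1054]
ee_rot: [0.421, 0.907, 0.001, 0.002]
wrist_force: [3.8, 5.2, -2.5]
width: 0.0106
grip_force: 69.8
```

```bash
python3 st.py
```

```text
22.68 p [ 0.4991 -0.0585  0.1054] yaw 130.15 F [ 3.78  5.24 -2.46] T [ 0.67  -0.551 -0.069] w 0.0106 g 69.8 q [-0.34   0.6    1.863  0.002  0.674 -1.042] tau6 -0.043 Ftool [1.6 6.3 2.5]
```

Call:
send_rows([
  [1,0,0,0.25,0,0,5],
  [1,0,0,0.5,0,0,10],
  [1,0,0,0.75,0,0,15],
])

```text
time: 23.05
tool_pos: [0.4992, -0.0584, 0.1047]
ee_rot: [0.537, 0.844, 0.001, 0.002]
wrist_force: [3.8, 6.0, -1.8]
width: 0.0103
grip_force: 69.9
```

```bash
python3 st.py
```

```text
23.05 p [ 0.4992 -0.0584  0.1047] yaw 115.1 F [ 3.84  5.97 -1.84] T [ 0.85  -0.545  0.317] w 0.0103 g 69.9 q [-0.34   0.601  1.864  0.002  0.673 -0.779] tau6 -0.12 Ftool [3.8 6.  1.8]
```

Call:
send_rows([
  [1,0,0,0,0,0,0],
  [1,0,0,0,0,0,0],
])

```text
time: 23.3
tool_pos: [0.4993, -0.0584, 0.1047]
ee_rot: [0.536, 0.844, 0.001, 0.002]
wrist_force: [4.0, 4.5, -1.2]
width: 0.0106
grip_force: 69.8
```

```bash
python3 st.py
```

```text
23.3 p [ 0.4993 -0.0584  0.1047] yaw 115.2 F [ 4.05  4.49 -1.24] T [ 0.839 -0.581  0.157] w 0.0106 g 69.8 q [-0.34   0.601  1.864  0.002  0.673 -0.781] tau6 0.116 Ftool [2.3 5.6 1.3]
```

Call:
send_rows([
  [1,0,0,0.25,0,0,5],
  [1,0,0,0.5,0,0,10],
])

```text
time: 23.55
tool_pos: [0.4994, -0.0583, 0.1044]
ee_rot: [0.608, 0.794, 0.001, 0.002]
wrist_force: [5.0, 6.4, 0.2]
width: 0.0106
grip_force: 70.2
```

```bash
python3 st.py
```

```text
23.55 p [ 0.4994 -0.0583  0.1044] yaw 105.11 F [5.   6.42 0.17] T [ 0.987 -0.592  0.428] w 0.0106 g 70.2 q [-0.34   0.602  1.864  0.002  0.672 -0.605] tau6 -0.063 Ftool [ 4.9  6.5 -0.1]
```

Call:
send_rows([
  [1,0,0,0.2,0,0,4],
  [1,0,0,0.4,0,0,8],
])

```text
time: 23.8
tool_pos: [0.4995, -0.0583, 0.1042]
ee_rot: [0.662, 0.75, 0.002, 0.002]
wrist_force: [4.0, 6.8, 1.4]
width: 0.0101
grip_force: 70.5
```

```bash
python3 st.py
```

```text
23.8 p [ 0.4995 -0.0583  0.1042] yaw 97.16 F [4.04 6.81 1.38] T [ 1.071 -0.5    0.468] w 0.0101 g 70.5 q [-0.339  0.602  1.864  0.002  0.671 -0.466] tau6 0.092 Ftool [ 6.3  4.9 -1.4]
```

Call:
send_rows([
  [1,0,0,0,0,0,0],
  [1,0,0,0,0,0,0],
])

```text
time: 24.05
tool_pos: [0.4995, -0.0582, 0.1042]
ee_rot: [0.661, 0.75, 0.002, 0.002]
wrist_force: [4.8, 6.2, 0.3]
width: 0.0102
grip_force: 70.3
```

```bash
python3 st.py
```

```text
24.05 p [ 0.4995 -0.0582  0.1042] yaw 97.24 F [4.79 6.23 0.31] T [ 1.035 -0.514  0.309] w 0.0102 g 70.3 q [-0.339  0.602  1.864  0.002  0.671 -0.468] tau6 0.278 Ftool [ 5.6  5.5 -0.3]
```

Call:
send_rows([
  [0.2,0,0,0,0,0,0],
  [0.2,0,0,0,0,0,0],
  [0.2,0,0,-40,0,0,0],
  [0.2,22,19,-76,0,0,7],
  [0.2,44,38,-76,0,0,12.7],
  [0.2,65,56.5,-76,0,0,12.7],
  [0.2,65,56.5,-76,0,0,12.7],
])

```text
time: 24.92
tool_pos: [0.5459, 0.0137, 0.179]
ee_rot: [0.739, 0.673, 0.0, 0.001]
wrist_force: [-0.1, 0.5, -0.4]
width: 0.0339
grip_force: 0.0
```

```bash
python3 lk.py 8 .5455 .013 .1035
```

```text
24.93 p [0.5459 0.0137 0.179 ] yaw 84.63 F [-0.08  0.49 -0.38] T [-0.005 -0.036 -0.02 ] w 0.0339 g 0.0 q [-0.179  0.519  1.702 -0.     0.919 -0.086] tau6 0.076 Ftool [ 0.5 -0.1  0.4]
1 0.85 [ 0.6132 -0.036 ]
2 0.66 [0.5432 0.012 ]
3 0.64 [ 0.497  -0.0606]
3 0.64 [0.5368 0.1345]
seg len76 ang5.7 mid [  21. -168.]
seg len70 ang16.3 mid [ -46. -155.]
seg len143 ang101.6 mid [ 64. -88.]
seg len80 ang29.0 mid [-113. -126.]
seg len120 ang85.6 mid [-51.  66.]
seg len117 ang84.0 mid [20. 71.]
```

Call:
send_rows([
  [0.2,0,-1.2,37,0,0,0],
  [0.2,0,-1.2,74,0,0,0],
  [0.2,0,-1.2,74,0,0,0],
  [1,0,-1.2,74,0,0,0],
  [1,0,-1.2,74,0,0,0],
  [1,0,-1.2,74,0,0,0],
])

```text
time: 25.92
tool_pos: [0.5463, 0.0123, 0.106]
ee_rot: [0.74, 0.672, 0.002, 0.002]
wrist_force: [5.5, -1.2, -2.6]
width: 0.0103
grip_force: 70.4
```

```bash
python3 st.py
```

```text
25.93 p [0.5463 0.0123 0.106 ] yaw 84.5 F [ 5.53 -1.16 -2.55] T [-0.269 -0.569  0.002] w 0.0103 g 70.4 q [-0.182  0.635  1.753 -0.     0.747 -0.086] tau6 0.014 Ftool [-0.6  5.6  2.6]
```

Call:
send_rows([
  [1,0,0,0.25,0,0,5],
  [1,0,0,0.5,0,0,10],
  [1,0,0,0.75,0,0,15],
])

```text
time: 26.3
tool_pos: [0.5463, 0.0123, 0.1052]
ee_rot: [0.822, 0.57, 0.002, 0.002]
wrist_force: [4.9, -0.5, -1.4]
width: 0.0098
grip_force: 70.6
```

```bash
python3 st.py
```

```text
26.3 p [0.5463 0.0123 0.1052] yaw 69.43 F [ 4.91 -0.46 -1.44] T [-0.219 -0.612  0.332] w 0.0098 g 70.6 q [-1.820e-01  6.370e-01  1.754e+00 -1.000e-03  7.460e-01  1.780e-01] tau6 -0.151 Ftool [1.3 4.8 1.5]
```

Call:
send_rows([
  [1,0,0,0,0,0,0],
  [1,0,0,0,0,0,0],
])

```text
time: 26.55
tool_pos: [0.5463, 0.0123, 0.1052]
ee_rot: [0.821, 0.571, 0.002, 0.002]
wrist_force: [4.8, -1.6, 0.1]
width: 0.0108
grip_force: 70.8
```

```bash
python3 st.py
```

```text
26.55 p [0.5463 0.0123 0.1052] yaw 69.6 F [ 4.79 -1.65  0.12] T [-0.305 -0.721  0.052] w 0.0108 g 70.8 q [-0.182  0.637  1.754 -0.     0.746  0.175] tau6 0.078 Ftool [ 0.1  5.1 -0.1]
```

Call:
send_rows([
  [1,0,0,0.25,0,0,5],
  [1,0,0,0.5,0,0,10],
])

```text
time: 26.8
tool_pos: [0.5464, 0.0123, 0.1047]
ee_rot: [0.868, 0.496, 0.002, 0.002]
wrist_force: [5.7, -0.8, 0.0]
width: 0.0103
grip_force: 70.8
```

```bash
python3 st.py
```

```text
26.8 p [0.5464 0.0123 0.1047] yaw 59.49 F [ 5.71 -0.84  0.01] T [-0.232 -0.738  0.342] w 0.0103 g 70.8 q [-1.820e-01  6.380e-01  1.754e+00 -1.000e-03  7.450e-01  3.510e-01] tau6 -0.157 Ftool [2.2 5.3 0. ]
```

Call:
send_rows([
  [1,0,0,0.25,0,0,5],
  [1,0,0,0.5,0,0,10],
])

```text
time: 27.05
tool_pos: [0.5465, 0.0123, 0.1044]
ee_rot: [0.908, 0.419, 0.002, 0.002]
wrist_force: [4.6, -1.8, 2.6]
width: 0.0104
grip_force: 71.2
```

```bash
python3 st.py
```

```text
27.05 p [0.5465 0.0123 0.1044] yaw 49.51 F [ 4.57 -1.78  2.6 ] T [-0.205 -0.695  0.336] w 0.0104 g 71.2 q [-1.820e-01  6.380e-01  1.754e+00 -1.000e-03  7.440e-01  5.260e-01] tau6 -0.087 Ftool [ 1.6  4.6 -2.6]
```

Call:
send_rows([
  [1,0,0,0.25,0,0,5],
])

```text
time: 27.18
tool_pos: [0.5465, 0.0123, 0.1043]
ee_rot: [0.925, 0.379, 0.002, 0.002]
wrist_force: [3.9, -1.8, 3.0]
width: 0.0106
grip_force: 71.3
```

```bash
python3 st.py
```

```text
27.18 p [0.5465 0.0123 0.1043] yaw 44.52 F [ 3.92 -1.78  3.02] T [-0.182 -0.6    0.423] w 0.0106 g 71.3 q [-1.820e-01  6.380e-01  1.754e+00 -1.000e-03  7.430e-01  6.130e-01] tau6 -0.047 Ftool [ 1.6  4.  -3. ]
```

Call:
send_rows([
  [1,0,0,0.2,0,0,4],
  [1,0,0,0.2,0,0,4],
  [1,0,0,0.2,0,0,4],
])

```text
time: 27.55
tool_pos: [0.5465, 0.0123, 0.1041]
ee_rot: [0.938, 0.347, 0.002, 0.002]
wrist_force: [4.3, -3.2, 6.3]
width: 0.0106
grip_force: 71.6
```

```bash
python3 st.py
```

```text
27.55 p [0.5465 0.0123 0.1041] yaw 40.66 F [ 4.27 -3.17  6.27] T [-0.259 -0.672  0.249] w 0.0106 g 71.6 q [-0.182  0.639  1.754 -0.     0.743  0.68 ] tau6 0.256 Ftool [ 1.2  5.2 -6.2]
```

Call:
send_rows([
  [0.2,0,0,0,0,0,0],
  [0.2,0,0,0,0,0,0],
  [0.2,0,0,-40,0,0,0],
  [0.2,-15,28,-76,0,0,5.2],
  [0.2,-36,66,-76,0,0,5.2],
  [0.2,-58,106.5,-76,0,0,5.2],
  [0.2,-58,106.5,-76,0,0,5.2],
  [0.2,-58,106.5,-76,0,0,5.2],
])

```text
time: 28.55
tool_pos: [0.5676, -0.1048, 0.1776]
ee_rot: [0.953, 0.303, -0.001, -0.002]
wrist_force: [0.7, 0.8, 0.3]
width: 0.0341
grip_force: 0.0
```

```bash
python3 lk.py 9 .570 -.1055 .1035
```

```text
28.55 p [ 0.5676 -0.1048  0.1776] yaw 35.28 F [0.73 0.83 0.26] T [ 0.021 -0.059  0.022] w 0.0341 g 0.0 q [-3.760e-01  5.580e-01  1.622e+00  1.000e-03  9.660e-01  5.780e-01] tau6 -0.003 Ftool [ 1.1 -0.3 -0.3]
1 0.94 [ 0.6139 -0.0336]
2 0.74 [0.5454 0.0122]
2 0.44 [ 0.5172 -0.061 ]
3 0.91 [ 0.4978 -0.0604]
4 0.94 [ 0.5681 -0.1056]
seg len122 ang34.7 mid [-45.  68.]
seg len66 ang125.9 mid [-114.   73.]
```

Call:
send_rows([
  [0.2,-0.5,-0.8,37,0,0,0],
  [0.2,-0.5,-0.8,74,0,0,0],
  [0.2,-0.5,-0.8,74,0,0,0],
  [1,-0.5,-0.8,74,0,0,0],
  [1,-0.5,-0.8,74,0,0,0],
  [1,-0.5,-0.8,74,0,0,0],
])

```text
time: 29.55
tool_pos: [0.5697, -0.1061, 0.1059]
ee_rot: [0.953, 0.303, 0.002, 0.001]
wrist_force: [1.3, -3.0, -0.3]
width: 0.0103
grip_force: 70.6
```

```bash
python3 st.py
```

```text
29.55 p [ 0.5697 -0.1061  0.1059] yaw 35.3 F [ 1.3  -3.03 -0.27] T [-0.212 -0.173  0.034] w 0.0103 g 70.6 q [-0.377  0.666  1.667 -0.     0.804  0.578] tau6 0.064 Ftool [-0.7  3.2  0.3]
```

Call:
send_rows([
  [1,0,0,0.25,0,0,5],
  [1,0,0,0.5,0,0,10],
  [1,0,0,0.75,0,0,15],
])

```text
time: 29.92
tool_pos: [0.5696, -0.1058, 0.1051]
ee_rot: [0.985, 0.175, 0.002, 0.001]
wrist_force: [0.1, -0.4, 1.1]
width: 0.0106
grip_force: 70.7
```

```bash
python3 st.py
```

```text
29.93 p [ 0.5696 -0.1058  0.1051] yaw 20.19 F [ 0.1  -0.35  1.14] T [-0.025 -0.175  0.34 ] w 0.0106 g 70.7 q [-0.376  0.667  1.668 -0.     0.803  0.842] tau6 -0.162 Ftool [-0.   0.4 -1.1]
```

Call:
send_rows([
  [1,0,0,0,0,0,0],
  [1,0,0,0,0,0,0],
])

```text
time: 30.18
tool_pos: [0.5696, -0.1058, 0.105]
ee_rot: [0.984, 0.177, 0.002, 0.001]
wrist_force: [1.5, -0.8, 7.3]
width: 0.0104
grip_force: 71.2
```

```bash
python3 st.py
```

```text
30.18 p [ 0.5696 -0.1058  0.105 ] yaw 20.35 F [ 1.45 -0.8   7.29] T [-0.038 -0.216  0.059] w 0.0104 g 71.2 q [-0.377  0.667  1.668  0.     0.803  0.839] tau6 0.065 Ftool [ 1.1  1.3 -7.3]
```

Call:
send_rows([
  [1,0,0,0.25,0,0,5],
  [1,0,0,0.5,0,0,10],
])

```text
time: 30.42
tool_pos: [0.5696, -0.1056, 0.1046]
ee_rot: [0.996, 0.089, 0.002, 0.001]
wrist_force: [1.3, 0.4, 7.7]
width: 0.0104
grip_force: 71.6
```

```bash
python3 st.py
```

```text
30.43 p [ 0.5696 -0.1056  0.1046] yaw 10.24 F [1.27 0.45 7.65] T [ 0.133 -0.17   0.291] w 0.0104 g 71.6 q [-0.376  0.668  1.668  0.     0.802  1.016] tau6 -0.142 Ftool [ 1.3 -0.2 -7.6]
```

Call:
send_rows([
  [1,0,0,0.25,0,0,5],
  [1,0,0,0.5,0,0,10],
])

```text
time: 30.68
tool_pos: [0.5696, -0.1054, 0.1044]
ee_rot: [1.0, 0.002, 0.002, 0.0]
wrist_force: [0.6, 1.1, 9.4]
width: 0.0102
grip_force: 71.9
```

```bash
python3 st.py
```

```text
30.68 p [ 0.5696 -0.1054  0.1044] yaw 0.25 F [0.56 1.06 9.42] T [ 0.247 -0.234  0.399] w 0.0102 g 71.9 q [-3.760e-01  6.680e-01  1.668e+00  1.000e-03  8.020e-01  1.190e+00] tau6 -0.059 Ftool [ 0.6 -1.  -9.4]
```

Call:
send_rows([
  [1,0,0,0.25,0,0,5],
])

```text
time: 30.8
tool_pos: [0.5696, -0.1053, 0.1042]
ee_rot: [0.999, -0.041, 0.002, 0.0]
wrist_force: [0.3, 0.7, 9.5]
width: 0.0104
grip_force: 72.1
```

```bash
python3 st.py
```

```text
30.8 p [ 0.5696 -0.1053  0.1042] yaw -4.74 F [0.31 0.73 9.55] T [ 0.338 -0.136  0.445] w 0.0104 g 72.1 q [-3.760e-01  6.680e-01  1.668e+00  1.000e-03  8.010e-01  1.277e+00] tau6 -0.018 Ftool [ 0.3 -0.8 -9.5]
```

Call:
send_rows([
  [1,0,0,0,0,0,0],
  [1,0,0,0,0,0,0],
])

```text
time: 31.05
tool_pos: [0.5696, -0.1053, 0.1042]
ee_rot: [0.999, -0.04, 0.002, 0.0]
wrist_force: [-0.2, 0.1, 9.9]
width: 0.0103
grip_force: 71.9
```

```bash
python3 st.py
```

```text
31.05 p [ 0.5696 -0.1053  0.1042] yaw -4.63 F [-0.16  0.09  9.94] T [ 0.239 -0.189  0.249] w 0.0103 g 71.9 q [-3.760e-01  6.680e-01  1.669e+00  1.000e-03  8.010e-01  1.275e+00] tau6 0.218 Ftool [-0.1 -0.1 -9.9]
```

Call:
send_rows([
  [0.2,0,0,0,0,0,0],
  [0.2,0,0,0,0,0,0],
  [0.2,0,0,-40,0,0,0],
  [0.2,10,-18,-76,0,0,10],
  [0.2,20,-36,-76,0,0,20],
  [0.2,30,-55,-76,0,0,30],
  [0.2,41,-74,-76,0,0,40],
  [0.2,41,-74,-76,0,0,43.2],
])

```text
time: 32.05
tool_pos: [0.6152, -0.0334, 0.1777]
ee_rot: [0.914, -0.406, -0.001, -0.0]
wrist_force: [-0.7, -0.4, -0.1]
width: 0.0345
grip_force: 0.0
```

Call:
send_rows([
  [0.2,0,0,0,0,0,0],
])

```text
time: 32.17
tool_pos: [0.6145, -0.0345, 0.1776]
ee_rot: [0.914, -0.405, -0.001, 0.0]
wrist_force: [0.3, 0.4, -0.5]
width: 0.0342
grip_force: 0.0
```

```bash
python3 lk.py 10 .6163 -.0343 .1015; python3 - <<'E'
import cv2
cv2.imwrite('pics/w10b.png',cv2.resize(cv2.imread('pics/w10.png'),None,fx=1.5,fy=1.5))
E
```

```text
32.17 p [ 0.6145 -0.0345  0.1776] yaw -47.83 F [ 0.35  0.35 -0.5 ] T [ 0.03  -0.003  0.029] w 0.0342 g 0.0 q [-0.237  0.602  1.523  0.     1.018  2.168] tau6 0.096 Ftool [-0.  -0.5  0.5]
1 0.6 [ 0.6144 -0.0313]
1 0.17 [0.5737 0.0808]
2 0.69 [0.5438 0.0119]
3 0.84 [ 0.4972 -0.0568]
4 0.69 [ 0.5672 -0.1032]
seg len91 ang132.6 mid [-92. -37.]
seg len80 ang141.5 mid [ -13. -159.]
seg len76 ang130.9 mid [  42. -105.]
seg len63 ang97.8 mid [128.  88.]
```

View pics/w10b.png

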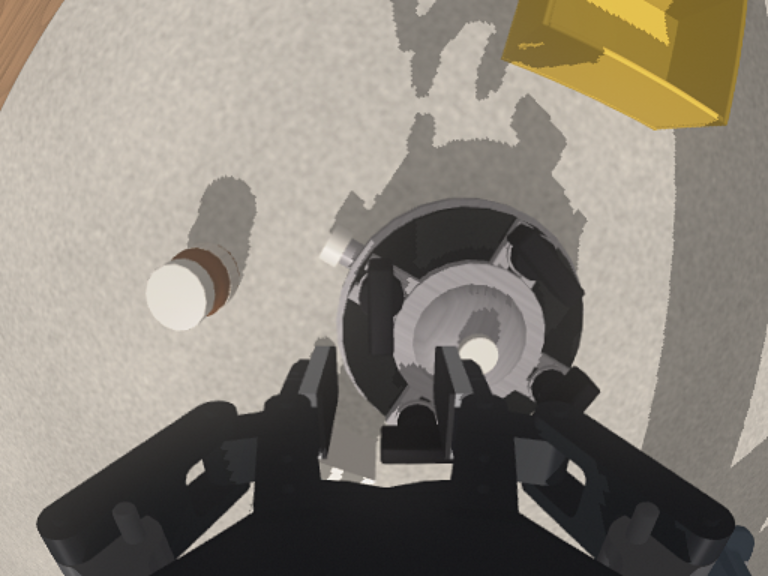

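Call:
send_rows([
  [0.2,0,0,37,0,0,0.5],
  [0.2,0,0,75,0,0,0.5],
  [0.2,0,0,75,0,0,0.5],
  [1,0,0,75,0,0,0.5],
  [1,0,0,75,0,0,0.5],
  [1,0,0,75,0,0,0.5],
])

```text
time: 33.17
tool_pos: [0.617, -0.0346, 0.105]
ee_rot: [0.912, -0.41, 0.002, -0.001]
wrist_force: [3.7, 3.4, 0.5]
width: 0.0103
grip_force: 70.0
```

```bash
python3 st.py
```

```text
33.17 p [ 0.617  -0.0346  0.105 ] yaw -48.36 F [3.72 3.39 0.48] T [ 0.548 -0.395  0.351] w 0.0103 g 70.0 q [-2.370e-01  7.040e-01  1.567e+00  1.000e-03  8.660e-01  2.177e+00] tau6 0.333 Ftool [-0.1 -5.  -0.5]
```

Call:
send_rows([
  [1,0,0,0.1,0,0,2],
])

```text
time: 33.3
tool_pos: [0.617, -0.0346, 0.1049]
ee_rot: [0.905, -0.426, 0.002, -0.001]
wrist_force: [3.5, 4.7, 1.7]
width: 0.0107
grip_force: 70.4
```

```bash
python3 st.py
```

```text
33.3 p [ 0.617  -0.0346  0.1049] yaw -50.42 F [3.55 4.73 1.69] T [ 0.664 -0.403  0.438] w 0.0107 g 70.4 q [-2.370e-01  7.040e-01  1.567e+00  1.000e-03  8.660e-01  2.213e+00] tau6 0.26 Ftool [-1.4 -5.8 -1.7]
```

Call:
send_rows([
  [1,0,0,0,0,0,0],
  [1,0,0,0,0,0,0],
])

```text
time: 33.55
tool_pos: [0.617, -0.0346, 0.1049]
ee_rot: [0.905, -0.426, 0.002, -0.001]
wrist_force: [2.9, 4.4, 0.7]
width: 0.0105
grip_force: 70.3
```

```bash
python3 st.py
```

```text
33.55 p [ 0.617  -0.0346  0.1049] yaw -50.4 F [2.94 4.42 0.65] T [ 0.677 -0.442  0.443] w 0.0105 g 70.3 q [-2.370e-01  7.040e-01  1.567e+00  1.000e-03  8.660e-01  2.213e+00] tau6 0.391 Ftool [-1.5 -5.1 -0.6]
```

Call:
send_rows([
  [0.2,0,0,0,0,0,0],
  [0.2,0,0,0,0,0,0],
  [0.2,0,0,-40,0,0,0],
  [0.2,0,0,-90,0,0,0],
  [0.2,0,0,-140,0,0,0],
  [0.2,0,0,-140,0,0,0],
  [0.2,0,0,-140,0,0,0],
])

```text
time: 34.42
tool_pos: [0.6143, -0.0352, 0.2429]
ee_rot: [0.905, -0.426, -0.001, 0.0]
wrist_force: [-0.7, -0.1, -1.2]
width: 0.0344
grip_force: 0.0
```

```bash
python3 st.py; python3 -c "
from rig import bot
print(bot.hand_in())"
```

```text
34.42 p [ 0.6143 -0.0352  0.2429] yaw -50.44 F [-0.67 -0.13 -1.24] T [-0.074 -0.001  0.016] w 0.0344 g 0.0 q [-0.238  0.523  1.465 -0.     1.155  2.213] tau6 0.002 Ftool [-0.3  0.6  1.2]
the job is handed in; nothing more can be done
None
```

I tightened all four knobs in cross order (1-3-2-4) over two rounds and handed the job in at 34 s: clamping by feel is about 45–60 N each, with knob 3 possibly up to about 68 N (limit 75 N). After round two I nudged knob 1 a further 2° to check it was still clamped (it read about 45 N).

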